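Spin-check a loaded kitchen turntable

TASK

Check the run of the loaded turntable: set it spinning briskly (a turn in about four to six seconds, never under three), let go, and while it coasts keep your fingertips a couple of centimetres above its upright handle, centred right over its top all the way round, touching nothing, for at least six seconds and before it slows to a turn in twelve, ready to catch it. Then take hold of the handle by its wooden grip, stop the turntable, and finish while still holding the handle with the turntable at rest. Lunchbox and containers must stay upright in their places on it, and the other things on the counter are left alone.

Things in the scene. Friction and masses are not known exactly. Their poses are not given: they have to be found in the camera images.
- turntable: round bamboo turntable 330 mm across on a bearing fixed to the counter; spins freely about its vertical axis, no stops. Origin on the axis at counter height; z up, x towards the upright handle. Floor at 32 mm, rim to 40 mm. Nominal 1.4 kg; loaded inertia 0.025 kg m2 (masses vary up to 40 %); drag 0.0008 N m s/rad plus dry friction 0.0006 N m, so it coasts some 20 s or more
- knob: upright handle fixed on the turntable 100 mm from its axis, 100 mm tall: steel stem 20 mm in diameter, wooden grip 28 mm in diameter over the uppermost 50 mm. Origin at the middle of its foot, 32 mm above the counter; it turns with the turntable
- knob_top (a point): centre of the top face of the handle, 132 mm above the counter
- lunchbox: purple lunchbox 100 x 144 x 50 mm high with clip-on lid, about 250 g, standing loose on the turntable across the axis from the handle, its top 82 mm above the counter. Origin at the centre of its underside
- container_a: clear container with white clip-on lid, 74 x 74 x 45 mm high, about 140 g, standing loose on the turntable on the side of its +y axis, its top 77 mm above the counter. Origin at the centre of its underside
- container_b: another such container, 74 x 74 x 45 mm high, on the side of the turntable's -y axis. Origin at the centre of its underside
- spot_lunchbox (a point): the lunchbox's place on the turntable's floor, 85 mm from the axis on the side away from the handle; turns with it
- spot_a (a point): container_a's place on the turntable's floor, 30 mm along the turntable's x and 92 mm along its y; turns with it
- spot_b (a point): container_b's place on the turntable's floor, 30 mm along the turntable's x and -92 mm along its y; turns with it
- trivet: slatted wooden trivet 170 x 170 x 18 mm on the counter; origin under its centre; leave alone
- measuring_cup: steel measuring cup, 72 mm across, 50 mm high, with a flat handle towards its +y; origin under the bowl's centre; leave alone
- spatula: yellow silicone spatula lying along its x axis; origin under its middle; leave alone
- spice_jar: spice jar 48 mm across, 90 mm tall; origin under its centre; leave alone
- mug: white mug 80 mm across, 95 mm tall; origin under its centre; leave alone
Mind the look-alikes: they are no part of the job. Leave any pink look-alike of the container_a alone. Several things have the shape of the lunchbox; the one meant has the colours described above.

How it is judged:
By the outcome, as a careful person would: the job done as asked, in the order asked, and still so for the second after the job is handed in, while the arm keeps its last pose, push and grip.
It also fails if it takes over 58 s, if anything falls off the work surface, if the arm or the gripper's body presses on something with over 40 N, if the wrist force passes 120 N, or if a joint passes its speed limit or range.

ROBOT

A 6-joint arm with a two-finger parallel gripper is mounted at the origin on the work surface. World frame = base frame: x ahead of the robot, y to its left, z up, the work surface at z = 0. Lengths are in m, angles in degrees, forces in N, time in s.
With the tool pointing down it reaches from about 0.325 to 0.775 m from the base axis. Payload 5.5 kg.
Tool frame: the origin (TCP) lies between the finger pads, 19 mm behind the fingertips; this is the grasp point; z points along the fingers, y is the line along which they close (so a half turn about z gives the same grasp; the last joint's range is limited). The gripper opens to 88 mm and grips with 3 to 60 N. Pads are 20 mm wide; open, the fingers measure 115 mm over their backs; the gripper's body (75 mm by 178 mm) begins 61 mm behind the grasp point.
Start: joints at [-67.936, 5.22, 70.514, -0, 104.267, -3.249], TCP at [0.257, -0.542, 0.241] pointing down, gripper open.
Joint ranges: [-164.24, 164.24], [-49.07, 125.15], [9.68, 141.18], [-86.29, 266.29], [3.28, 154.24], [-151.56, 151.56]. Speed limits (degrees/s): [147.25, 147.25, 172.46, 180, 180, 180].

INTERFACE

Orientations are given as a 3x3 rotation matrix whose columns are the frame's x, y, z axes.
In Python, from bench import env gives the robot as it stands.
- The arm moves only by the tool carry_out, never from a script. Its argument "rows" is a list that holds one entry, the list of rows, each a list of 7 numbers: the turn, a rotation vector about the world's x, y, z in rad, then the shift along the world's x, y, z in mm, then the opening, from 0 (shut) to 1 (fully open). In form: [[[ax, ay, az, tx, ty, tz, hand], ...]]. A call has 1 to 20 rows; each row is the pose to reach, as a shift and turn from the pose commanded when the call began; what a row does not reach only later rows make up. A row lasts 1/12 s, in which the tool goes at most 41.7 mm and 7.16 degrees, less where a joint would pass 70% of its speed; a pose out of reach is approached as far as the arm can. A call with a gripper value outside its range is refused whole. The fingers move at their own pace and stop on an object; "grip_force" is the grip in N (left out, the last holds). Time passes only in rows, so rows that repeat a pose let the fingers close. It gives the time, the measured TCP pose, the force, the opening and the grip force at its end, in the units of the state.
- env.get_obs(): the state, without advancing time (a new reading comes with each control period).
- env.get_image(name): name is "scene" or "top"; returns a dict with "image" (400x640x3 uint8, red, green, blue), "z_map" (400x640 float32, m along the optical axis (not along the pixel's ray), 0 where there is no reading), "camera_matrix" (3x3 intrinsics, pixels), "distortion" ([k1, k2, p1, p2, k3] as OpenCV has them; the pictures are not rectified), "R" (3x3) and "t" (3): a world point X has camera coordinates R X + t. Camera axes: x right, y down, z forward; pixel columns grow to the right and rows downward; lengths in m; the calibration is good to about 2 mm. A picture is of the moment at which its call begins.
- env.sign_off(): hands the job in; it is judged then, once.
Trained networks look in the newest picture that a camera, given by its name, has taken for a name from the list of things; names that differ only in an ending like _2 or _b are one class to them, and where a whole thing is asked for, a point or a joint stands for the part that bears it (a point fixed in the world has none). Each returns a list of dicts, best first, with "conf" (0 to 1); they miss things now and then, are a little off and sometimes report something else, mostly with a low value. They report only what shows in the picture. A call takes as long as a camera call. They do not tell look-alikes from the thing itself.
- env.look_for(camera, thing): "xyz" ([x, y, z] in m, in the coordinates of the camera as it stood for that picture, good to about 4 mm: the middle of the surface that is visible of it).
- env.masks_of(camera, thing): "pixels" (400x640 bool, what is visible of it).
The state is a dict: "t": time; "joint_positions": joint angles; "joint_vel": joint speeds; "effort": joint torques, N m; "tcp_pos": TCP position; "tcp_rot": TCP orientation; "contact_force": force on the tool from outside, world axes, zero at the start; "ft_torque": the same for the moment, N m; "width": opening from 0.0 (shut) to 1.0 (fully open); "grip_force": force on a finger pad.
Only numpy, scipy, OpenCV 4.12 (cv2) and the standard library are available. Lean on these libraries where they do the work, as an engineer would, in place of code of your own. Each camera call takes 0.05 s, during which the arm holds its last target. There are 200 camera calls.

## Working session

There is one attempt and no reset: what is moved stays moved. The work goes in short steps, Python scripts to look and compute and a tool call to move; the robot and the scene stay as the last step left them, time stands still between calls to the robot, and variables do not carry over. Pictures are saved under pics/ and viewed, at most 10 in all, crops included, and the job is handed in when it is done.

Besides the shell and the picture viewer there is one more tool, called after "Emit:" by a JSON object that holds its "name" and its "arguments", one argument or row to a line. carry_out: Moves the arm, as the interface text tells. Its arguments: {"type":"object","properties":{"rows":{"type":"array"},"grip_force":{"type":"number"}},"required":["rows"]}

```bash
mkdir -p pics; ls
python3 - <<'E'
from bench import env
import cv2,numpy as np
o=env.get_obs();print({k:np.round(v,3).tolist() for k,v in o.items()})
for c in("top","scene"):
    d=env.get_image(c);cv2.imwrite(f"pics/{c}0.png",d["image"][:,:,::-1])
    R,t=d["R"],d["t"]
    print(c,np.round(R,3).tolist(),np.round(t,3).tolist(),d["camera_matrix"].tolist(),d["distortion"])
    for n in("turntable","knob","knob_top","lunchbox","container_a","trivet","measuring_cup","spatula","spice_jar","mug"):
        for r in env.look_for(c,n): print(n,round(r["conf"],2),np.round(R.T@(np.array(r["xyz"])-t),3))
E
```

```text
pics
{'t': 0.0, 'joint_positions': [-67.938, 5.261, 70.58, -0.0, 104.267, -3.251], 'joint_vel': [-0.048, -0.142, 0.117, 0.087, -0.0, -0.056], 'effort': [-0.0, -44.646, -40.644, 0.07, 0.029, -0.0], 'tcp_pos': [0.256, -0.542, 0.24], 'tcp_rot': [[0.904, 0.428, -0.001], [0.428, -0.904, 0.002], [0.0, -0.002, -1.0]], 'contact_force': [0.674, 0.578, -0.114], 'ft_torque': [-0.043, -0.012, -0.006], 'grip_force': 0.0, 'width': 1.001}
top [[-0.023, -1.0, 0.002], [-0.997, 0.022, -0.073], [0.073, -0.003, -0.997]] [-0.002, 0.502, 1.626] [[480.1943414743396, 0.0, 319.91713924163565], [0.0, 480.1943414743396, 200.65505232643915], [0.0, 0.0, 1.0]] [-0.05572071  0.          0.          0.          0.        ]
turntable 0.67 [0.609 0.057 0.029]
turntable 0.16 [0.674 0.112 0.075]
knob_top 0.53 [ 0.644 -0.     0.112]
lunchbox 0.73 [ 0.281 -0.27   0.049]
lunchbox 0.69 [0.53 0.14 0.08]
lunchbox 0.4 [ 0.402 -0.523  0.042]
container_a 0.94 [ 0.567 -0.23   0.045]
container_a 0.62 [0.674 0.112 0.076]
container_a 0.56 [ 0.531 -0.002  0.077]
trivet 0.55 [0.45  0.442 0.014]
measuring_cup 0.87 [0.698 0.388 0.021]

[... 298 characters left out ...]
.4132454250432, 200.65425672552666], [0.0, 0.0, 1.0]] [-0.03850861  0.          0.          0.          0.        ]
turntable 0.73 [0.626 0.067 0.036]
knob 0.51 [0.654 0.01  0.087]
knob 0.38 [0.54  0.012 0.075]
knob_top 0.76 [0.658 0.011 0.091]
knob_top 0.59 [0.631 0.066 0.028]
lunchbox 0.58 [0.542 0.153 0.081]
container_a 0.88 [0.545 0.009 0.076]
container_a 0.71 [ 0.572 -0.23   0.041]
container_a 0.69 [0.684 0.118 0.075]
trivet 0.72 [0.46  0.454 0.014]
measuring_cup 0.72 [0.679 0.376 0.029]
measuring_cup 0.7 [0.628 0.063 0.028]
spatula 0.91 [ 0.744 -0.399  0.004]
spatula 0.23 [0.625 0.064 0.034]
spice_jar 0.82 [0.305 0.263 0.06 ]
mug 0.85 [ 0.407 -0.502  0.063]
mug 0.71 [0.303 0.264 0.06 ]
```

View pics/top0.png

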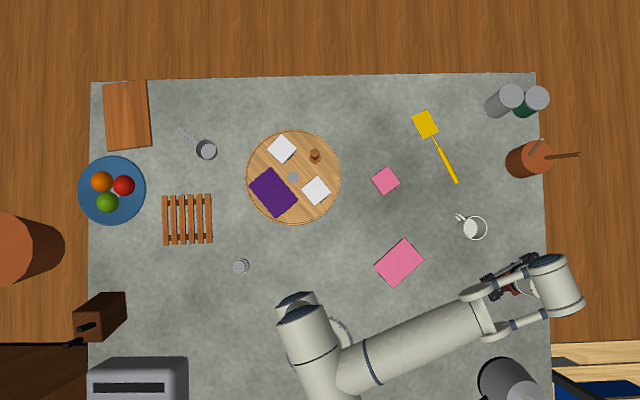

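View pics/scene0.png

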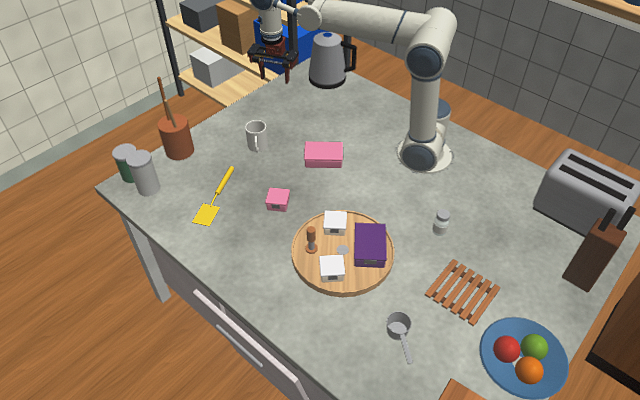

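The turntable is centred near (293,177) in the top view, with its handle at (315,155). The purple lunchbox is at (272,193) and the white containers are at (282,149) and (316,190).

Look-alikes are the pink box at (399,262) and the pink container at (386,181). The mug handle at (459,216) and the spice jar at (240,266) could be mistaken for the knob. I choose the brown-topped post at (315,155), and next I'll check it in a crop and measure the geometry.

```bash
cat > h.py <<'E'
from bench import env
import cv2,numpy as np
from scipy.optimize import least_squares
def cloud(c):
    """world point and colour of every pixel with a depth reading"""
    d=env.get_image(c); z=d["z_map"]; v,u=np.nonzero(z>0)
    p=cv2.undistortPoints(np.stack([u,v],1).astype(float)[:,None],d["camera_matrix"],np.array(d["distortion"]))[:,0]
    zz=z[v,u][:,None]; X=(np.hstack([p,np.ones_like(zz)])*zz-d["t"])@d["R"]
    hsv=cv2.cvtColor(d["image"],cv2.COLOR_RGB2HSV)[v,u].astype(int)
    return X,hsv,d
def parts(X,h,C,r=.18):
    near=np.hypot(*(X[:,:2]-C).T)<r
    pur=near&(abs(h[:,0]-137)<14)&(h[:,1]>90)&(abs(X[:,2]-.082)<.006)
    whi=near&(h[:,1]<50)&(h[:,2]>140)&(abs(X[:,2]-.077)<.006)
    return X[pur,:2],X[whi,:2]
def angle(X,h,C):
    """turntable angle: best overlap of lid points with their known outlines"""
    P,W=parts(X,h,C); best=[]
    for a in np.deg2rad(np.arange(0,360,.5)):
        M=np.array([[np.cos(a),-np.sin(a)],[np.sin(a),np.cos(a)]]); p=(P-C)@M; w=(W-C)@M
        f=lambda q,c,s:np.clip(np.max(abs(q-c)-s,1),0,.02)
        best.append(f(p,[-.085,0],[.05,.072]).sum()+np.minimum(f(w,[.03,.092],[.037,.037]),f(w,[.03,-.092],[.037,.037])).sum())
    b=np.array(best); m=b<=b.min()+.0003*np.sqrt(len(P)+len(W))
    g=np.deg2rad(np.arange(0,360,.5))[m]; return np.angle(np.exp(1j*g).mean()),m.sum()/2,len(P),len(W),b.min()
E
python3 - <<'E'
from h import *
C0=np.array([.615,.06])
for c in("top","scene"):
    X,h,d=cloud(c)
    if c=="top": cv2.imwrite("pics/crop.png",cv2.resize(d["image"][115:240,230:420,::-1],None,fx=4,fy=4,interpolation=cv2.INTER_CUBIC))
    r=np.hypot(*(X[:,:2]-C0).T)
    m=(r<.19)&(X[:,2]>.034)&(X[:,2]<.046)&(r>.14)
    f=least_squares(lambda q:np.hypot(*(X[m,:2]-q[:2]).T)-q[2],[*C0,.165],loss="soft_l1",f_scale=.002)
    C=f.x[:2]; P,W=parts(X,h,C0)
    k=(r<.18)&(X[:,2]>.125)&(X[:,2]<.14)
    K=X[k].mean(0); print(c,m.sum(),"axis",f.x.round(4),"knob",K.round(4),k.sum(),"r",np.hypot(*(K[:2]-C)).round(4),"ang",np.degrees(np.arctan2(*(K[:2]-C)[::-1])).round(1))
    a=angle(X,h,C);print("angle",np.degrees(a[0]),a[1:])
    rr=cv2.minAreaRect(P.astype(np.float32)*1000); print("box",rr, "floorz",np.median(X[(r<.16)&(X[:,2]>.02)&(X[:,2]<.037)][:,2]),np.median(X[(r>.2)&(r<.25)][:,2]))
    q=np.array(rr[0])/1000-C;print("box r",np.hypot(*q))
    # kabsch: axis from lid centroids
    for n in("w",):
        _,l,ce=cv2.kmeans(W.astype(np.float32),2,None,(3,50,1e-6),3,cv2.KMEANS_PP_CENTERS);print("whites",ce.round(4).tolist(),[float(np.hypot(*(x-C))) for x in ce])
E
```

```text
top 675 axis [0.5942 0.0744 0.1552] knob [0.6484 0.0029 0.1324] 59 r 0.0897 ang -52.8
angle -51.00000000000001 (np.float64(1.5), 1125, 884, np.float64(1.1315186447412358))
box ((528.89794921875, 142.71446228027344), (142.1902313232422, 97.04656982421875), 38.5778923034668) floorz 0.03197108378694275 0.0005993008932911536
box r 0.09453161477614168
whites [[0.5328999757766724, 0.0013000000035390258], [0.6751999855041504, 0.11079999804496765]] [0.09534048565266544, 0.08880784926430366]
scene 379 axis [0.5892 0.0769 0.1596] knob [0.6497 0.0039 0.1302] 53 r 0.0949 ang -50.3
angle -51.00000000000001 (np.float64(1.5), 1015, 818, np.float64(0.21086905781757925))
box ((529.8577880859375, 143.36074829101562), (143.74627685546875, 96.19219207763672), 38.10076904296875) floorz 0.030349217593392326 -0.00207225029062001
box r 0.08905150164208032
whites [[0.6775000095367432, 0.11349999904632568], [0.5335999727249146, 0.002300000051036477]] [0.09562527496357427, 0.09301023962285081]
```

View pics/crop.png

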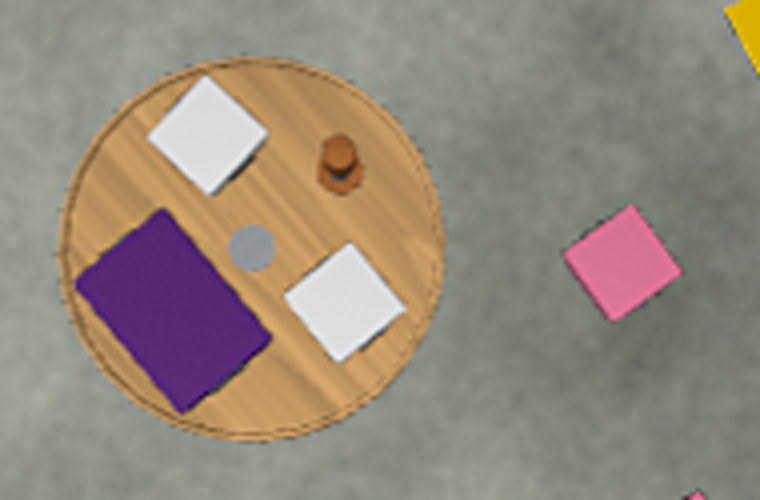

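The crop confirms it: the brown-topped handle, the purple lunchbox and the two white containers are on the turntable, and the pink boxes are off it. I'll move above the handle with the closing line tangential to the turn.

Emit:
{"name": "carry_out", "arguments": {
  "rows": [
    [[0,0,-0.11,30,42,-4,1],[0,0,-0.22,60,83,-8,1],[0,0,-0.33,88,122,-12,1],[0,0,-0.42,113,157,-16,1],[0,0,-0.51,138,192,-20,1],[0,0,-0.6,163,227,-23,1],[0,0,-0.69,188,262,-26,1],[0,0,-0.78,213,297,-29,1],[0,0,-0.87,238,332,-32,1],[0,0,-0.96,263,367,-34,1],[0,0,-1.05,288,402,-36,1],[0,0,-1.13,312,435,-38,1],[0,0,-1.19,335,466,-39,1],[0,0,-1.24,356,495,-40,1],[0,0,-1.28,374,520,-40,1],[0,0,-1.3,386,537,-40,1],[0,0,-1.319,392,545.4,-40,1],[0,0,-1.319,392,545.4,-40,1],[0,0,-1.319,392,545.4,-40,1],[0,0,-1.319,392,545.4,-40,1]]
  ]
}}

```text
t: 2.87
tcp_pos: [0.6481, 0.002, 0.2014]
tcp_rot: [[0.639, -0.769, -0.0], [-0.769, -0.639, -0.001], [0.0, 0.0, -1.0]]
contact_force: [-0.6, 0.1, -0.2]
width: 1.003
grip_force: 0.0
```

```bash
cat >> h.py <<'E'
def state():
    o=env.get_obs(); R=np.array(o["tcp_rot"]); p=o["tcp_pos"]
    print("t %.3f tcp %s y-ang %.2f tilt %.2f w %.3f grip %.1f F %s j6 %.1f"%(o["t"],np.round(p,4),np.degrees(np.arctan2(R[1,1],R[0,1])),np.degrees(np.arccos(-R[2,2])),o["width"],o["grip_force"],np.round(o["contact_force"],1),o["joint_positions"][5]))
    return o
E
python3 - <<'E'
from h import *
state()
C0=np.array([.5852,.0797])
for c in("top","scene"):
    X,h,d=cloud(c)
    r=np.hypot(*(X[:,:2]-C0).T)
    m=(r<.03)&(h[:,1]<60)&(X[:,2]<.05); print(c,"hub",m.sum(),X[m].mean(0))
    a=angle(X,h,C0);print(np.degrees(a[0]),a[1:])
    P,W=parts(X,h,C0);print(len(P),P.mean(0),W.mean(0))
    # rim outline, seen in colour
    m=(r<.2)&(h[:,0]<25)&(h[:,1]>70)&(X[:,2]>.02)&(X[:,2]<.05)
    (x,y),R_=cv2.minEnclosingCircle((X[m,:2]*1000).astype(np.float32));print("rim",x,y,R_)
E
```

```text
t 2.867 tcp [0.6481 0.002  0.2014] y-ang -140.28 tilt 0.03 w 1.003 grip 0.0 F [-0.6  0.1 -0.2] j6 137.5
top hub 39 [0.58412362 0.06703045 0.03245019]
-50.00000000000001 (np.float64(1.5), 970, 532, np.float64(0.04975556575825511))
970 [0.53197887 0.15134283] [0.62804511 0.074791  ]
rim 585.0562133789062 79.10974884033203 164.2853240966797
scene hub 98 [0.58442961 0.07844792 0.0309835 ]
-51.25000000000001 (np.float64(1.0), 1019, 823, np.float64(0.09377896340352271))
1019 [0.53297147 0.14533014] [0.61269307 0.06361497]
rim 583.408203125 79.86946105957031 168.26959228515625
```

Emit:
{"name": "carry_out", "arguments": {
  "rows": [
    [[0,0,0,0.5,0,-15,1],[0,0,0,0.5,0,-35,1],[0,0,0,0.5,0,-55,1],[0,0,0,0.5,0,-72,0.8],[0,0,0,0.5,0,-84,0.6],[0,0,0,0.5,0,-89,0.45],[0,0,0,0.5,0,-89,0.42],[0,0,0,0.5,0,-89,0.4],[0,0,0,0.5,0,-89,0.38]]
  ],
  "grip_force": 5
}}

```text
t: 3.72
tcp_pos: [0.6497, 0.0027, 0.1141]
tcp_rot: [[0.639, -0.769, 0.003], [-0.769, -0.639, -0.0], [0.002, -0.002, -1.0]]
contact_force: [0.6, 0.3, 1.1]
width: 0.585
grip_force: 0.0
```

Emit:
{"name": "carry_out", "arguments": {
  "rows": [
    [[0,0,0,0,0,0,0.35],[0,0,0,0,0,0,0.3],[0,0,0,0,0,0,0.25],[0,0,0,0,0,0,0.25],[0,0,0,0,0,0,0.25]]
  ],
  "grip_force": 5
}}

```text
t: 4.13
tcp_pos: [0.6494, 0.003, 0.113]
tcp_rot: [[0.639, -0.769, 0.001], [-0.769, -0.639, -0.0], [0.001, -0.001, -1.0]]
contact_force: [-0.0, -0.5, 2.2]
width: 0.317
grip_force: 5.0
```

Run:
```python
from h import *
state()
C0=np.array([.5851,.0795])
X,h,d=cloud("scene")
a=angle(X,h,C0);print(np.degrees(a[0]),a[1:])
cv2.imwrite("pics/g.png",cv2.resize(d["image"][120:320,230:450,::-1],None,fx=2.7,fy=2.7))
```

```text
t 4.133 tcp [0.6494 0.003  0.113 ] y-ang -140.25 tilt 0.07 w 0.317 grip 5.0 F [-0.  -0.5  2.2] j6 137.5
-49.5 (np.float64(1.5), 1022, 818, np.float64(0.18781928221321528))
```

View pics/g.png

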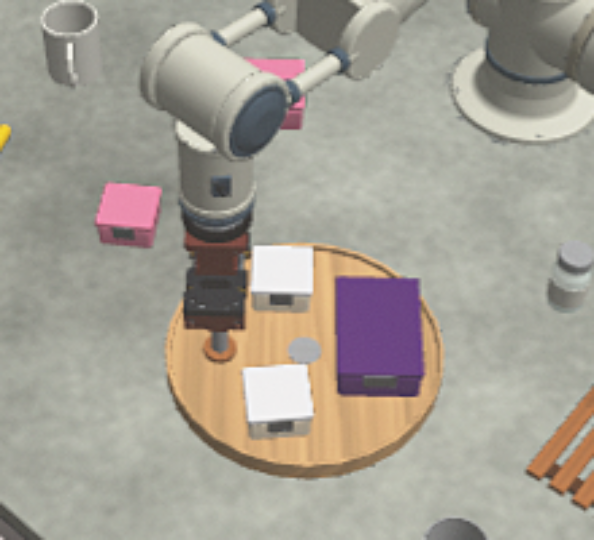

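```bash
cat >> h.py <<'E'
C=np.array([.5851,.0795]); RK=.1
e=lambda a:np.stack([np.cos(a),np.sin(a)],-1)
def rows(cmd,th,az,z,hand):
    """rows from commanded position cmd for knob angles th, tool turns az, heights z"""
    xy=(C+RK*e(np.array(th))-cmd[:2])*1000
    out=[[0,0,round(float(a),3),round(float(p[0]),1),round(float(p[1]),1),round(float((zz-cmd[2])*1000),1),h] for p,a,zz,h in zip(xy,az,z,hand)]
    print(str([out]).replace(" ","")); return cmd+np.array(out[-1][3:6])/1000
E
python3 - <<'E'
from h import *
n=np.arange(1,21)/12; T=16/12; w=1.3
th=np.where(n<T,w/2*(n-T/np.pi*np.sin(np.pi*n/T)),w*T/2+w*(n-T))
cmd=np.array([.6495,.0034,.112])
t0=np.radians(-50)
c=rows(cmd,t0+th,th,[.112]*20,[.25]*20); print(c,np.degrees(t0+th[-1]),th[-1])
E
```

```text
[[[0,0,0.0,-0.1,-0.5,0.0,0.25],[0,0,0.003,0.1,-0.3,0.0,0.25],[0,0,0.009,0.6,0.1,0.0,0.25],[0,0,0.022,1.5,0.9,0.0,0.25],[0,0,0.041,3.0,2.2,0.0,0.25],[0,0,0.07,5.1,4.2,0.0,0.25],[0,0,0.109,7.8,6.9,0.0,0.25],[0,0,0.157,11.1,10.5,0.0,0.25],[0,0,0.217,14.9,15.1,0.0,0.25],[0,0,0.287,18.9,20.8,0.0,0.25],[0,0,0.366,23.1,27.6,0.0,0.25],[0,0,0.455,27.0,35.5,0.0,0.25],[0,0,0.551,30.5,44.5,0.0,0.25],[0,0,0.653,33.2,54.3,0.0,0.25],[0,0,0.759,35.0,64.7,0.0,0.25],[0,0,0.867,35.6,75.5,0.0,0.25],[0,0,0.975,35.1,86.3,0.0,0.25],[0,0,1.083,33.4,97.0,0.0,0.25],[0,0,1.192,30.6,107.5,0.0,0.25],[0,0,1.3,26.6,117.5,0.0,0.25]]]
[0.6761 0.1209 0.112 ] 24.484513367007036 1.3000000000000003
```

Emit:
{"name": "carry_out", "arguments": {
  "rows": [
    [[0,0,0.0,-0.1,-0.5,0.0,0.25],[0,0,0.003,0.1,-0.3,0.0,0.25],[0,0,0.009,0.6,0.1,0.0,0.25],[0,0,0.022,1.5,0.9,0.0,0.25],[0,0,0.041,3.0,2.2,0.0,0.25],[0,0,0.07,5.1,4.2,0.0,0.25],[0,0,0.109,7.8,6.9,0.0,0.25],[0,0,0.157,11.1,10.5,0.0,0.25],[0,0,0.217,14.9,15.1,0.0,0.25],[0,0,0.287,18.9,20.8,0.0,0.25],[0,0,0.366,23.1,27.6,0.0,0.25],[0,0,0.455,27.0,35.5,0.0,0.25],[0,0,0.551,30.5,44.5,0.0,0.25],[0,0,0.653,33.2,54.3,0.0,0.25],[0,0,0.759,35.0,64.7,0.0,0.25],[0,0,0.867,35.6,75.5,0.0,0.25],[0,0,0.975,35.1,86.3,0.0,0.25],[0,0,1.083,33.4,97.0,0.0,0.25],[0,0,1.192,30.6,107.5,0.0,0.25],[0,0,1.3,26.6,117.5,0.0,0.25]]
  ]
}}

```text
t: 5.85
tcp_pos: [0.6748, 0.1204, 0.1124]
tcp_rot: [[0.909, 0.416, -0.002], [0.416, -0.909, -0.001], [-0.003, 0.0, -1.0]]
contact_force: [-6.2, -2.8, 6.2]
width: 0.318
grip_force: 5.0
```

Run:
```python
from h import *
o=state(); q=np.array(o["tcp_pos"])[:2]-C; print("r",np.hypot(*q),"ang",np.degrees(np.arctan2(q[1],q[0])),"cmd 24.48")
n=np.arange(1,21)/12; w=1.3; d=.06
th=1.3+w*n-np.where(n>.25,.5*d*(n-.25)**2,0)
az=np.cumsum(np.clip((10-np.arange(1,21))/4,0,1)*w/12)
z=.112+.060*np.clip((np.arange(1,21)-5)/6,0,1)
cmd=np.array([.6761,.1209,.112])
c=rows(cmd,np.radians(-50)+th,az,z,[.25]+[1]*19); print(c,np.radians(-50)+th[-1],az[-1])
```

```text
t 5.850 tcp [0.6748 0.1204 0.1124] y-ang -65.43 tilt 0.15 w 0.318 grip 5.0 F [-6.2 -2.8  6.2] j6 72.7
r 0.09861145136830801 ang 24.51438338729269 cmd 24.48
[[[0,0,0.108,-5.0,9.6,0.0,0.25],[0,0,0.217,-11.0,18.6,0.0,1],[0,0,0.325,-18.0,26.9,0.0,1],[0,0,0.433,-25.8,34.4,0.0,1],[0,0,0.542,-34.3,41.0,0.0,1],[0,0,0.65,-43.5,46.6,10.0,1],[0,0,0.731,-53.1,51.1,20.0,1],[0,0,0.785,-63.2,54.7,30.0,1],[0,0,0.813,-73.5,57.1,40.0,1],[0,0,0.813,-84.0,58.4,50.0,1],[0,0,0.813,-94.5,58.5,60.0,1],[0,0,0.813,-104.9,57.6,60.0,1],[0,0,0.813,-115.2,55.6,60.0,1],[0,0,0.813,-125.1,52.6,60.0,1],[0,0,0.813,-134.6,48.6,60.0,1],[0,0,0.813,-143.7,43.6,60.0,1],[0,0,0.813,-152.1,37.8,60.0,1],[0,0,0.813,-159.9,31.1,60.0,1],[0,0,0.813,-166.9,23.7,60.0,1],[0,0,0.813,-173.1,15.7,60.0,1]]]
[0.503  0.1366 0.172 ] 2.533793707336169 0.8125000000000002
```

```bash
sed -i 's/^C=np.array.*;/C=np.array([.5837,.0790]);/' h.py
python3 - <<'E'
from h import *
n=np.arange(1,21)/12; w=1.3; d=.06
th=1.3+w*n-np.where(n>.25,.5*d*(n-.25)**2,0)
az=np.cumsum(np.clip((10-np.arange(1,21))/4,0,1)*w/12)
z=.112+.060*np.clip((np.arange(1,21)-5)/6,0,1)
cmd=np.array([.6761,.1209,.112])
c=rows(cmd,np.radians(-50)+th,az,z,[.25]+[1]*19); print(c,np.radians(-50)+th[-1],az[-1])
E
```

```text
[[[0,0,0.108,-6.4,9.1,0.0,0.25],[0,0,0.217,-12.4,18.1,0.0,1],[0,0,0.325,-19.4,26.4,0.0,1],[0,0,0.433,-27.2,33.9,0.0,1],[0,0,0.542,-35.7,40.5,0.0,1],[0,0,0.65,-44.9,46.1,10.0,1],[0,0,0.731,-54.5,50.6,20.0,1],[0,0,0.785,-64.6,54.2,30.0,1],[0,0,0.813,-74.9,56.6,40.0,1],[0,0,0.813,-85.4,57.9,50.0,1],[0,0,0.813,-95.9,58.0,60.0,1],[0,0,0.813,-106.3,57.1,60.0,1],[0,0,0.813,-116.6,55.1,60.0,1],[0,0,0.813,-126.5,52.1,60.0,1],[0,0,0.813,-136.0,48.1,60.0,1],[0,0,0.813,-145.1,43.1,60.0,1],[0,0,0.813,-153.5,37.3,60.0,1],[0,0,0.813,-161.3,30.6,60.0,1],[0,0,0.813,-168.3,23.2,60.0,1],[0,0,0.813,-174.5,15.2,60.0,1]]]
[0.5016 0.1361 0.172 ] 2.533793707336169 0.8125000000000002
```

Emit:
{"name": "carry_out", "arguments": {
  "rows": [
    [[0,0,0.108,-6.4,9.1,0.0,0.25],[0,0,0.217,-12.4,18.1,0.0,1],[0,0,0.325,-19.4,26.4,0.0,1],[0,0,0.433,-27.2,33.9,0.0,1],[0,0,0.542,-35.7,40.5,0.0,1],[0,0,0.65,-44.9,46.1,10.0,1],[0,0,0.731,-54.5,50.6,20.0,1],[0,0,0.785,-64.6,54.2,30.0,1],[0,0,0.813,-74.9,56.6,40.0,1],[0,0,0.813,-85.4,57.9,50.0,1],[0,0,0.813,-95.9,58.0,60.0,1],[0,0,0.813,-106.3,57.1,60.0,1],[0,0,0.813,-116.6,55.1,60.0,1],[0,0,0.813,-126.5,52.1,60.0,1],[0,0,0.813,-136.0,48.1,60.0,1],[0,0,0.813,-145.1,43.1,60.0,1],[0,0,0.813,-153.5,37.3,60.0,1],[0,0,0.813,-161.3,30.6,60.0,1],[0,0,0.813,-168.3,23.2,60.0,1],[0,0,0.813,-174.5,15.2,60.0,1]]
  ]
}}

```text
t: 7.52
tcp_pos: [0.5005, 0.1351, 0.1716]
tcp_rot: [[0.328, 0.945, -0.001], [0.945, -0.328, -0.001], [-0.001, -0.001, -1.0]]
contact_force: [-0.2, 0.2, -0.1]
width: 1.0
grip_force: 0.0
```

```bash
cat >> h.py <<'E'
def look(cam="scene",th_cmd=None):
    o=state(); q=np.array(o["tcp_pos"])[:2]-C; tt=np.arctan2(q[1],q[0])
    X,h,d=cloud(cam); a=angle(X,h,C); k=(np.hypot(*(X[:,:2]-C).T)<.13)&(abs(X[:,2]-.132)<.004)
    print("tool ang %.2f r %.4f | table ang %.2f"%(np.degrees(tt),np.hypot(*q),np.degrees(a[0])),a[1:],"cmd",th_cmd and np.degrees(th_cmd))
    P,W=parts(X,h,C)
    if len(P)>50: m=np.array(cv2.minAreaRect((P*1000).astype(np.float32))[0])/1000-C; print("box r %.4f ang %.2f"%(np.hypot(*m),np.degrees(np.arctan2(-m[1],-m[0]))), "top pts",k.sum(),X[k].mean(0).round(4) if k.any() else "")
    return o["t"],a[0],d
E
python3 - <<'E'
from h import *
t,a,d=look("scene",2.5338)
cv2.imwrite("pics/hov.png",cv2.resize(d["image"][120:320,230:450,::-1],None,fx=2.7,fy=2.7))
E
```

```text
t 7.517 tcp [0.5005 0.1351 0.1716] y-ang -19.15 tilt 0.07 w 1.000 grip 0.0 F [-0.2  0.2 -0.1] j6 30.5
tool ang 145.99 r 0.1004 | table ang 146.75 (np.float64(1.0), 1074, 835, np.float64(0.1871509511056043)) cmd 145.17604613024798
box r 0.0868 ang 149.89 top pts 39 [0.5019 0.1337 0.1311]
```

View pics/hov.png

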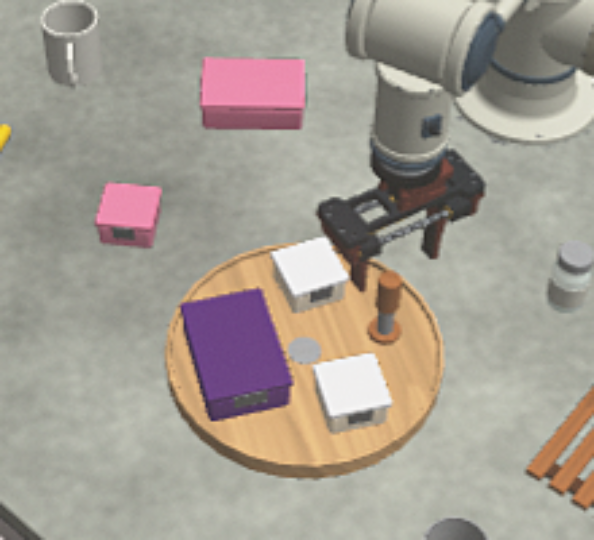

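The view shows the handle right under the open fingers at about (390,280) in the crop, with the load in place and turning. Next is the hover.

```bash
cat >> h.py <<'E'
def hover(cmd,th0,w,d,n=20,lead=.03):
    t=.05+np.arange(1,n+1)/12; th=th0+w*t-.5*d*t*t; th[-1]+=lead
    c=rows(cmd,th,[0]*n,[.172]*n,[1]*n); print(c.round(4).tolist(),"th end %.4f w end %.3f"%(th[-1]-lead,w-d*t[-1]))
E
python3 - <<'E'
from h import *
hover(np.array([.5016,.1361,.172]),np.radians(146.3),1.24,.05)
E
```

```text
[[[0,0,0.0,-9.1,-16.0,0.0,1],[0,0,0.0,-12.8,-25.6,0.0,1],[0,0,0.0,-15.5,-35.4,0.0,1],[0,0,0.0,-17.2,-45.5,0.0,1],[0,0,0.0,-17.9,-55.6,0.0,1],[0,0,0.0,-17.5,-65.7,0.0,1],[0,0,0.0,-16.2,-75.7,0.0,1],[0,0,0.0,-13.8,-85.5,0.0,1],[0,0,0.0,-10.5,-94.9,0.0,1],[0,0,0.0,-6.2,-104.0,0.0,1],[0,0,0.0,-1.2,-112.5,0.0,1],[0,0,0.0,4.7,-120.5,0.0,1],[0,0,0.0,11.4,-127.8,0.0,1],[0,0,0.0,18.7,-134.4,0.0,1],[0,0,0.0,26.5,-140.2,0.0,1],[0,0,0.0,34.9,-145.3,0.0,1],[0,0,0.0,43.7,-149.4,0.0,1],[0,0,0.0,52.8,-152.7,0.0,1],[0,0,0.0,62.2,-155.1,0.0,1],[0,0,0.0,74.7,-156.8,0.0,1]]]
[0.5763, -0.0207, 0.172] th end 4.6084 w end 1.154
```

Emit:
{"name": "carry_out", "arguments": {
  "rows": [
    [[0,0,0,-9.1,-16.0,0,1],[0,0,0,-12.8,-25.6,0,1],[0,0,0,-15.5,-35.4,0,1],[0,0,0,-17.2,-45.5,0,1],[0,0,0,-17.9,-55.6,0,1],[0,0,0,-17.5,-65.7,0,1],[0,0,0,-16.2,-75.7,0,1],[0,0,0,-13.8,-85.5,0,1],[0,0,0,-10.5,-94.9,0,1],[0,0,0,-6.2,-104.0,0,1],[0,0,0,-1.2,-112.5,0,1],[0,0,0,4.7,-120.5,0,1],[0,0,0,11.4,-127.8,0,1],[0,0,0,18.7,-134.4,0,1],[0,0,0,26.5,-140.2,0,1],[0,0,0,34.9,-145.3,0,1],[0,0,0,43.7,-149.4,0,1],[0,0,0,52.8,-152.7,0,1],[0,0,0,62.2,-155.1,0,1],[0,0,0,74.7,-156.8,0,1]]
  ]
}}

```text
t: 9.23
tcp_pos: [0.5767, -0.0213, 0.1723]
tcp_rot: [[0.329, 0.944, -0.0], [0.944, -0.329, 0.0], [0.0, -0.0, -1.0]]
contact_force: [0.8, -0.1, -0.2]
width: 1.0
grip_force: 0.0
```

Run:
```python
from h import *
t,a,d=look("scene",4.6084-2*np.pi)
```

```text
t 9.233 tcp [ 0.5767 -0.0213  0.1723] y-ang -19.19 tilt 0.01 w 1.000 grip 0.0 F [ 0.8 -0.1 -0.2] j6 13.7
tool ang -94.00 r 0.1006 | table ang -98.75 (np.float64(1.0), 1134, 802, np.float64(0.16514949547027524)) cmd -95.95812969191144
box r 0.0863 ang -97.62 top pts 37 [ 0.5721 -0.0189  0.1311]
```

Run:
```python
from h import *
hover(np.array([.5763,-.0207,.172]),np.radians(-97.8),1.118,.06)
```

```text
[[[0,0,0.0,8.6,-0.3,0.0,1],[0,0,0.0,17.8,0.2,0.0,1],[0,0,0.0,26.9,1.6,0.0,1],[0,0,0.0,35.8,3.8,0.0,1],[0,0,0.0,44.4,6.8,0.0,1],[0,0,0.0,52.7,10.5,0.0,1],[0,0,0.0,60.5,15.0,0.0,1],[0,0,0.0,67.9,20.1,0.0,1],[0,0,0.0,74.8,25.8,0.0,1],[0,0,0.0,81.1,32.1,0.0,1],[0,0,0.0,86.8,38.8,0.0,1],[0,0,0.0,91.8,46.1,0.0,1],[0,0,0.0,96.2,53.7,0.0,1],[0,0,0.0,99.8,61.6,0.0,1],[0,0,0.0,102.8,69.7,0.0,1],[0,0,0.0,105.0,78.1,0.0,1],[0,0,0.0,106.5,86.6,0.0,1],[0,0,0.0,107.3,95.1,0.0,1],[0,0,0.0,107.3,103.6,0.0,1],[0,0,0.0,106.2,115.0,0.0,1]]]
[0.6825, 0.0943, 0.172] th end 0.1239 w end 1.015
```

Emit:
{"name": "carry_out", "arguments": {
  "rows": [
    [[0,0,0,8.6,-0.3,0,1],[0,0,0,17.8,0.2,0,1],[0,0,0,26.9,1.6,0,1],[0,0,0,35.8,3.8,0,1],[0,0,0,44.4,6.8,0,1],[0,0,0,52.7,10.5,0,1],[0,0,0,60.5,15.0,0,1],[0,0,0,67.9,20.1,0,1],[0,0,0,74.8,25.8,0,1],[0,0,0,81.1,32.1,0,1],[0,0,0,86.8,38.8,0,1],[0,0,0,91.8,46.1,0,1],[0,0,0,96.2,53.7,0,1],[0,0,0,99.8,61.6,0,1],[0,0,0,102.8,69.7,0,1],[0,0,0,105.0,78.1,0,1],[0,0,0,106.5,86.6,0,1],[0,0,0,107.3,95.1,0,1],[0,0,0,107.3,103.6,0,1],[0,0,0,106.2,115.0,0,1]]
  ]
}}

```text
t: 10.95
tcp_pos: [0.6821, 0.0944, 0.1723]
tcp_rot: [[0.329, 0.944, 0.0], [0.944, -0.329, -0.0], [-0.0, 0.0, -1.0]]
contact_force: [-0.8, 0.2, -0.1]
width: 0.996
grip_force: 0.0
```

Run:
```python
from h import *
t,a,d=look("scene",.1239)
```

```text
t 10.950 tcp [0.6821 0.0944 0.1723] y-ang -19.23 tilt 0.01 w 0.996 grip 0.0 F [-0.8  0.2 -0.1] j6 24.3
tool ang 8.90 r 0.0996 | table ang 4.75 (np.float64(2.0), 515, 558, np.float64(0.313857630940799)) cmd 7.098947081670899
box r 0.0832 ang -5.38 top pts 42 [0.6844 0.0914 0.131 ]
```

Run:
```python
from h import *
hover(np.array([.6825,.0943,.172]),np.radians(6.6),1.01,.056)
```

```text
[[[0,0,0.0,-1.9,9.4,0.0,1],[0,0,0.0,-4.3,17.4,0.0,1],[0,0,0.0,-7.3,25.1,0.0,1],[0,0,0.0,-11.0,32.5,0.0,1],[0,0,0.0,-15.2,39.5,0.0,1],[0,0,0.0,-19.9,46.2,0.0,1],[0,0,0.0,-25.2,52.4,0.0,1],[0,0,0.0,-30.9,58.1,0.0,1],[0,0,0.0,-37.1,63.4,0.0,1],[0,0,0.0,-43.6,68.1,0.0,1],[0,0,0.0,-50.4,72.2,0.0,1],[0,0,0.0,-57.5,75.8,0.0,1],[0,0,0.0,-64.8,78.7,0.0,1],[0,0,0.0,-72.3,81.1,0.0,1],[0,0,0.0,-79.9,82.9,0.0,1],[0,0,0.0,-87.6,84.1,0.0,1],[0,0,0.0,-95.4,84.6,0.0,1],[0,0,0.0,-103.1,84.6,0.0,1],[0,0,0.0,-110.7,84.0,0.0,1],[0,0,0.0,-121.2,82.2,0.0,1]]]
[0.5613, 0.1765, 0.172] th end 1.7665 w end 0.914
```

Emit:
{"name": "carry_out", "arguments": {
  "rows": [
    [[0,0,0,-1.9,9.4,0,1],[0,0,0,-4.3,17.4,0,1],[0,0,0,-7.3,25.1,0,1],[0,0,0,-11.0,32.5,0,1],[0,0,0,-15.2,39.5,0,1],[0,0,0,-19.9,46.2,0,1],[0,0,0,-25.2,52.4,0,1],[0,0,0,-30.9,58.1,0,1],[0,0,0,-37.1,63.4,0,1],[0,0,0,-43.6,68.1,0,1],[0,0,0,-50.4,72.2,0,1],[0,0,0,-57.5,75.8,0,1],[0,0,0,-64.8,78.7,0,1],[0,0,0,-72.3,81.1,0,1],[0,0,0,-79.9,82.9,0,1],[0,0,0,-87.6,84.1,0,1],[0,0,0,-95.4,84.6,0,1],[0,0,0,-103.1,84.6,0,1],[0,0,0,-110.7,84.0,0,1],[0,0,0,-121.2,82.2,0,1]]
  ]
}}

```text
t: 12.67
tcp_pos: [0.5602, 0.176, 0.1722]
tcp_rot: [[0.329, 0.944, 0.0], [0.944, -0.329, -0.0], [0.0, 0.0, -1.0]]
contact_force: [0.6, -0.3, -0.5]
width: 0.997
grip_force: 0.0
```

Run:
```python
from h import *
t,a,d=look("scene",1.7665)
```

```text
t 12.667 tcp [0.5602 0.176  0.1722] y-ang -19.20 tilt 0.00 w 0.997 grip 0.0 F [ 0.6 -0.3 -0.5] j6 33.3
tool ang 103.59 r 0.0998 | table ang 99.75 (np.float64(2.0), 973, 565, np.float64(0.11100974114353838)) cmd 101.21299450985993
box r 0.0839 ang 102.55 top pts 39 [0.5671 0.1782 0.1311]
```

Run:
```python
from h import *
n=20;t=.05+np.arange(1,n+1)/12; th=np.radians(99.7)+.892*t-.5*.058*t*t; th[-1]+=.025
az=-.9*np.arange(1,21)/20
c=rows(np.array([.5613,.1765,.172]),th,az,[.172]*n,[1]*n); print(c, np.degrees(th[-1]-.025),.892-.058*t[-1])
```

```text
[[[0,0,-0.045,-6.0,-1.6,0.0,1],[0,0,-0.09,-12.9,-4.0,0.0,1],[0,0,-0.135,-19.7,-6.8,0.0,1],[0,0,-0.18,-26.2,-10.1,0.0,1],[0,0,-0.225,-32.3,-13.8,0.0,1],[0,0,-0.27,-38.2,-18.0,0.0,1],[0,0,-0.315,-43.7,-22.5,0.0,1],[0,0,-0.36,-48.9,-27.4,0.0,1],[0,0,-0.405,-53.7,-32.6,0.0,1],[0,0,-0.45,-58.0,-38.1,0.0,1],[0,0,-0.495,-62.0,-43.8,0.0,1],[0,0,-0.54,-65.5,-49.8,0.0,1],[0,0,-0.585,-68.6,-56.0,0.0,1],[0,0,-0.63,-71.2,-62.4,0.0,1],[0,0,-0.675,-73.4,-68.8,0.0,1],[0,0,-0.72,-75.1,-75.4,0.0,1],[0,0,-0.765,-76.4,-82.0,0.0,1],[0,0,-0.81,-77.2,-88.7,0.0,1],[0,0,-0.855,-77.6,-95.3,0.0,1],[0,0,-0.9,-77.4,-104.4,0.0,1]]]
[0.4839 0.0721 0.172 ] 182.5385404144063 0.7924333333333333
```

Emit:
{"name": "carry_out", "arguments": {
  "rows": [
    [[0,0,-0.045,-6.0,-1.6,0,1],[0,0,-0.09,-12.9,-4.0,0,1],[0,0,-0.135,-19.7,-6.8,0,1],[0,0,-0.18,-26.2,-10.1,0,1],[0,0,-0.225,-32.3,-13.8,0,1],[0,0,-0.27,-38.2,-18.0,0,1],[0,0,-0.315,-43.7,-22.5,0,1],[0,0,-0.36,-48.9,-27.4,0,1],[0,0,-0.405,-53.7,-32.6,0,1],[0,0,-0.45,-58.0,-38.1,0,1],[0,0,-0.495,-62.0,-43.8,0,1],[0,0,-0.54,-65.5,-49.8,0,1],[0,0,-0.585,-68.6,-56.0,0,1],[0,0,-0.63,-71.2,-62.4,0,1],[0,0,-0.675,-73.4,-68.8,0,1],[0,0,-0.72,-75.1,-75.4,0,1],[0,0,-0.765,-76.4,-82.0,0,1],[0,0,-0.81,-77.2,-88.7,0,1],[0,0,-0.855,-77.6,-95.3,0,1],[0,0,-0.9,-77.4,-104.4,0,1]]
  ]
}}

```text
t: 14.38
tcp_pos: [0.4833, 0.0715, 0.1725]
tcp_rot: [[0.945, 0.328, 0.0], [0.328, -0.945, 0.0], [0.0, -0.0, -1.0]]
contact_force: [1.4, -0.3, -0.4]
width: 1.0
grip_force: 0.0
```

Run:
```python
from h import *
t,a,d=look("scene",np.radians(182.54-360))
```

```text
t 14.383 tcp [0.4833 0.0715 0.1725] y-ang -70.88 tilt 0.03 w 1.000 grip 0.0 F [ 1.4 -0.3 -0.4] j6 75.3
tool ang -175.72 r 0.1007 | table ang -175.75 (np.float64(1.0), 1131, 790, np.float64(0.27368148380795504)) cmd -177.46
box r 0.0880 ang -173.47 top pts 35 [0.4859 0.0735 0.1311]
```

Run:
```python
from h import *
n=20;i=np.arange(1,n+1);t=.05+i/12; th=np.radians(183.6)+.803*t-.5*.055*t*t
az=np.maximum(0,th-np.radians(199.1))
z=.172-.06*np.clip(i/7,0,1)
h=[1]*5+[.85,.75,.65,.55,.48,.44,.42,.4,.37,.34,.3]+[.25]*4
c=rows(np.array([.4839,.0721,.172]),th,az,z,h); print(c, th[-1],np.degrees(th[-1]),.803-.055*t[-1],az[-1])
```

```text
[[[0,0,0.0,1.2,-10.0,-8.6,1],[0,0,0.0,2.6,-16.4,-17.1,1],[0,0,0.0,4.3,-22.8,-25.7,1],[0,0,0.033,6.4,-28.9,-34.3,1],[0,0,0.098,9.0,-34.9,-42.9,1],[0,0,0.163,11.9,-40.7,-51.4,0.85],[0,0,0.227,15.1,-46.2,-60.0,0.75],[0,0,0.291,18.7,-51.5,-60.0,0.65],[0,0,0.354,22.5,-56.6,-60.0,0.55],[0,0,0.417,26.7,-61.3,-60.0,0.48],[0,0,0.48,31.1,-65.8,-60.0,0.44],[0,0,0.542,35.8,-69.9,-60.0,0.42],[0,0,0.604,40.6,-73.7,-60.0,0.4],[0,0,0.666,45.7,-77.2,-60.0,0.37],[0,0,0.727,50.9,-80.3,-60.0,0.34],[0,0,0.788,56.3,-83.2,-60.0,0.3],[0,0,0.848,61.8,-85.6,-60.0,0.25],[0,0,0.908,67.5,-87.7,-60.0,0.25],[0,0,0.968,73.1,-89.5,-60.0,0.25],[0,0,1.027,78.9,-90.9,-60.0,0.25]]]
[ 0.5628 -0.0188  0.112 ] 4.5018668677727 257.9379714531551 0.7085833333333333 1.0269163270519894
```

Emit:
{"name": "carry_out", "arguments": {
  "rows": [
    [[0,0,0,1.2,-10.0,-8.6,1],[0,0,0,2.6,-16.4,-17.1,1],[0,0,0,4.3,-22.8,-25.7,1],[0,0,0.033,6.4,-28.9,-34.3,1],[0,0,0.098,9.0,-34.9,-42.9,1],[0,0,0.163,11.9,-40.7,-51.4,0.85],[0,0,0.227,15.1,-46.2,-60,0.75],[0,0,0.291,18.7,-51.5,-60,0.65],[0,0,0.354,22.5,-56.6,-60,0.55],[0,0,0.417,26.7,-61.3,-60,0.48],[0,0,0.48,31.1,-65.8,-60,0.44],[0,0,0.542,35.8,-69.9,-60,0.42],[0,0,0.604,40.6,-73.7,-60,0.4],[0,0,0.666,45.7,-77.2,-60,0.37],[0,0,0.727,50.9,-80.3,-60,0.34],[0,0,0.788,56.3,-83.2,-60,0.3],[0,0,0.848,61.8,-85.6,-60,0.25],[0,0,0.908,67.5,-87.7,-60,0.25],[0,0,0.968,73.1,-89.5,-60,0.25],[0,0,1.027,78.9,-90.9,-60,0.25]]
  ],
  "grip_force": 8
}}

```text
t: 16.1
tcp_pos: [0.562, -0.0199, 0.1108]
tcp_rot: [[0.203, 0.979, -0.002], [0.979, -0.203, -0.0], [-0.001, -0.002, -1.0]]
contact_force: [-1.5, -0.2, 1.0]
width: 0.313
grip_force: 8.0
```

Run:
```python
from h import *
state()
n=20;t=np.arange(1,n+1)/12; T=15/12; w=.7086
dt=np.where(t<T,w/2*(t+T/np.pi*np.sin(np.pi*t/T)),w*T/2); th=4.50187+dt
c=rows(np.array([.5628,-.0188,.112]),th,dt,[.112]*n,[.25]*n); print(c)
```

```text
t 16.100 tcp [ 0.562  -0.0199  0.1108] y-ang -11.72 tilt 0.13 w 0.313 grip 8.0 F [-1.5 -0.2  1. ] j6 6.2
[[[0,0,0.059,5.8,-1.1,0.0,0.25],[0,0,0.116,11.5,-1.8,0.0,0.25],[0,0,0.171,17.0,-2.1,0.0,0.25],[0,0,0.223,22.1,-2.2,0.0,0.25],[0,0,0.27,26.8,-2.0,0.0,0.25],[0,0,0.311,31.0,-1.7,0.0,0.25],[0,0,0.347,34.5,-1.3,0.0,0.25],[0,0,0.376,37.4,-0.8,0.0,0.25],[0,0,0.4,39.7,-0.4,0.0,0.25],[0,0,0.417,41.4,-0.1,0.0,0.25],[0,0,0.43,42.6,0.2,0.0,0.25],[0,0,0.437,43.4,0.4,0.0,0.25],[0,0,0.441,43.8,0.4,0.0,0.25],[0,0,0.443,43.9,0.5,0.0,0.25],[0,0,0.443,43.9,0.5,0.0,0.25],[0,0,0.443,43.9,0.5,0.0,0.25],[0,0,0.443,43.9,0.5,0.0,0.25],[0,0,0.443,43.9,0.5,0.0,0.25],[0,0,0.443,43.9,0.5,0.0,0.25],[0,0,0.443,43.9,0.5,0.0,0.25]]]
[ 0.6067 -0.0183  0.112 ]
```

Caught it cleanly. Now I'll slow it to a stop.

Emit:
{"name": "carry_out", "arguments": {
  "rows": [
    [[0,0,0.059,5.8,-1.1,0,0.25],[0,0,0.116,11.5,-1.8,0,0.25],[0,0,0.171,17.0,-2.1,0,0.25],[0,0,0.223,22.1,-2.2,0,0.25],[0,0,0.27,26.8,-2.0,0,0.25],[0,0,0.311,31.0,-1.7,0,0.25],[0,0,0.347,34.5,-1.3,0,0.25],[0,0,0.376,37.4,-0.8,0,0.25],[0,0,0.4,39.7,-0.4,0,0.25],[0,0,0.417,41.4,-0.1,0,0.25],[0,0,0.43,42.6,0.2,0,0.25],[0,0,0.437,43.4,0.4,0,0.25],[0,0,0.441,43.8,0.4,0,0.25],[0,0,0.443,43.9,0.5,0,0.25],[0,0,0.443,43.9,0.5,0,0.25],[0,0,0.443,43.9,0.5,0,0.25],[0,0,0.443,43.9,0.5,0,0.25],[0,0,0.443,43.9,0.5,0,0.25],[0,0,0.443,43.9,0.5,0,0.25],[0,0,0.443,43.9,0.5,0,0.25]]
  ],
  "grip_force": 10
}}

```text
t: 17.77
tcp_pos: [0.6058, -0.0199, 0.1108]
tcp_rot: [[-0.232, 0.973, -0.002], [0.973, 0.232, -0.002], [-0.001, -0.002, -1.0]]
contact_force: [-0.0, -5.1, -3.0]
width: 0.318
grip_force: 10.0
```

Emit:
{"name": "carry_out", "arguments": {
  "rows": [
    [[0,0,0,0,0,0,0.25],[0,0,0,0,0,0,0.25],[0,0,0,0,0,0,0.25],[0,0,0,0,0,0,0.25],[0,0,0,0,0,0,0.25],[0,0,0,0,0,0,0.25]]
  ]
}}

```text
t: 18.27
tcp_pos: [0.6058, -0.0199, 0.1108]
tcp_rot: [[-0.232, 0.973, -0.002], [0.973, 0.232, -0.002], [-0.001, -0.002, -1.0]]
contact_force: [0.1, -6.1, -3.6]
width: 0.315
grip_force: 10.0
```

Run:
```python
from h import *
t,a,d=look("scene"); t,a,_=look("top"); look("scene")
cv2.imwrite("pics/end.png",cv2.resize(d["image"][120:320,230:450,::-1],None,fx=2.7,fy=2.7))
```

```text
t 18.267 tcp [ 0.6058 -0.0199  0.1108] y-ang 13.44 tilt 0.14 w 0.315 grip 10.0 F [ 0.1 -6.1 -3.6] j6 -18.5
tool ang -77.42 r 0.1013 | table ang -78.50 (np.float64(1.5), 1114, 790, np.float64(0.1157093135539548)) cmd None
box r 0.0862 ang -78.29 top pts 4 [ 0.619  -0.0067  0.1311]
t 18.317 tcp [ 0.6058 -0.0199  0.1108] y-ang 13.44 tilt 0.15 w 0.317 grip 10.0 F [-0.  -5.  -3.4] j6 -18.5
tool ang -77.42 r 0.1013 | table ang -77.00 (np.float64(2.5), 1131, 492, np.float64(0.011741679969766085)) cmd None
box r 0.0842 ang -76.78 top pts 0 
t 18.367 tcp [ 0.6058 -0.0199  0.1108] y-ang 13.44 tilt 0.14 w 0.317 grip 10.0 F [-1.1 -5.4 -3.8] j6 -18.5
tool ang -77.42 r 0.1014 | table ang -78.50 (np.float64(1.5), 1069, 804, np.float64(0.10322737599285935)) cmd None
box r 0.0865 ang -77.69 top pts 6 [ 0.6218 -0.0048  0.1316]
```

View pics/end.png

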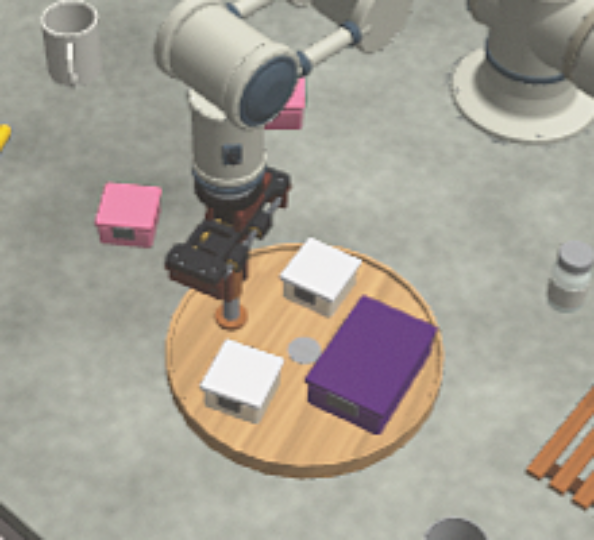

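The gripper holds the handle at about (232,290) in the crop. The turntable is at rest, the load is upright in its places, and the nearby things in view look untouched, so I'm handing it in.

```bash
python3 -c "
from bench import env
print(env.sign_off())"
```

```text
the job is handed in; nothing more can be done
None
```

The job is handed in, though I got no verdict back: I spun the turntable to about a turn in 4.8 s and let go. The open fingertips then followed about 2 cm above the handle for about 7.5 s, within about 6–7 mm of centre at my checks. I caught the handle by its wooden grip and stopped the turntable by about 18 s; it is at rest, still held, with the load upright in its places.

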